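# Seat the last turned foot in the cabinet base

## Task

The small cabinet base lies upside down on the bench with three turned feet fitted; one corner still has an open blind hole. From the holding rack take the foot that matches those three, lower it tenon first into the open hole without dropping it (if its tip lands on the rim, move it round in a small spiral until it drops in), seat it fully home and upright, and let go, leaving the other two feet in the rack.

Things in the scene. Friction and masses are not known exactly. Their poses are not given: they have to be found in the camera images.
- foot_centre (a point): Turned foot to fit, upright in one of the rack's 3 holes; point on its axis at half height, z up. 103 mm tall. Upwards: tapered tenon 28 long, 14 wide at tip, 28 at root; collar 48 wide, its flat underside (shoulder) 23.5 below this point; above, straight cylinder 38 wide, from 1.5 below to 47.5 above the point (grip there). 0.09 kg. Rack: plywood 270x80, 45 high, 35 mm holes 90 apart; lift 35 mm to clear.
- socket (a point): Mouth centre of the open blind hole in the cabinet base's empty corner, 65 mm above the bench, z up. 36 mm wide, 32 deep. Base: fixed light wood panel 200x170 mm on pipe clamps, turned any way, x along its long side. Three fitted feet stand 75 mm above the panel, 110 mm (-y), 140 (-x) and 178 (diagonal) from the hole. Foot is home with its shoulder on the panel, its centre 23.5 mm above this point.
- square_centre (a point): Another foot in the rack, not wanted: square block 44 x 44 mm, 75 mm high above the same tenon, same wood; its top is 120 mm above the bench. Point on its axis, half-way up its whole 103 mm. z up.
- bun_centre (a point): Another foot in the rack, not wanted: low round bun 58 mm across, 36 mm high above the same tenon, same wood; its top is 81 mm above the bench. Point on its axis, half-way up its whole 64 mm. z up.

How it is judged:
On the way, in this order (a step that is already met when the one before it is completed fails the run):
1. the turned foot is lifted out of the rack, held by the gripper (height (world z) of foot_centre above 0.105 m and contact force between the fingers and foot above 0.3 N), for 0.1 s.
2. the tenon is lowered well into the open hole while still held (foot's centre less than 40 mm above the mouth) (z of foot_centre in the frame of socket below 0.04 m and horizontal distance between foot_centre and socket below 0.012 m and contact force between the fingers and foot above 0.3 N), for 0.02 s.
At the end, for the whole second after the job is handed in: The turned foot is at rest in the open hole, its shoulder on the panel (centre 18 to 28 mm above the mouth and within 12 mm of its axis, tilt under 10 degrees), released; the square foot and the bun foot still stand in the rack, within 20 mm of where they were (z of foot_centre in the frame of socket between 0.018 and 0.028 m and horizontal distance between foot_centre and socket below 0.012 m and angle between foot_centre's own z axis and vertical below 0.17 rad and linear speed of foot below 0.02 m/s and distance of each of square_centre, bun_centre from where it was at the start of the episode below 0.02 m); the robot touches nothing.
It fails at once if the square foot or the bun foot is moved out of its place (over 30 mm) (distance of any of square_centre, bun_centre from where it was at the start of the episode above 0.03 m).
It also fails if it takes over 42 s, if anything falls off the work surface, if the arm or the gripper's body presses on something with over 40 N, if the wrist force passes 120 N, or if a joint passes its speed limit or range.

## Robot

A 6-joint arm with a two-finger parallel gripper is mounted at the origin on the work surface. World frame = base frame: x ahead of the robot, y to its left, z up, the work surface at z = 0. Lengths are in m, angles in rad, forces in N, time in s.
With the tool pointing down it reaches from about 0.25 to 0.775 m from the base axis. Payload 4 kg.
Tool frame: the origin (TCP) lies at the very end of the fingers, on their centre line; the grasp point (between the pads) lies 19 mm behind it; z points along the fingers, y is the line along which they close (so a half turn about z gives the same grasp; the last joint's range is limited). The gripper opens to 94 mm and grips with 3 to 60 N. Pads are 16 mm wide; open, the fingers measure 119 mm over their backs; the gripper's body (75 mm by 177 mm) begins 78 mm behind the grasp point.
Start: joints at [1.131, 0.087, 1.371, -0, 1.684, -0.103], TCP at [0.182, 0.519, 0.206] pointing down, gripper open.
Joint ranges: [-3.1, 3.1], [-0.76, 2.03], [0.27, 2.55], [-1.08, 4.22], [0.17, 2.65], [-2.57, 2.57]. Speed limits (rad/s): [2.79, 2.79, 3.14, 3.14, 3.14, 3.14].

## Interface

Orientations are given as [roll, pitch, yaw] about the fixed x, y, z axes, in that order (R = Rz(yaw) Ry(pitch) Rx(roll)).
In Python, from bench import robot, vision gives the robot as it stands.
- The arm moves only by the shell command python3 -m crank 'ROWS'. ROWS is JSON, a list of rows, each a list of 3 entries, a list of its own where there are three numbers: the closure, from 0 (fully open) to 1 (shut), then the shift along the tool's x, y, z in m, then the turn, a rotation vector about the tool's x, y, z in degrees. A call has 1 to 8 rows; each row shifts and turns the commanded pose from where the row before left it, along the tool's axes as they then stand; what a row does not reach is not made up. A row lasts 1/10 s, in which the tool goes at most 50 mm and 8.59 degrees, less where a joint would pass 70% of its speed; a pose out of reach is approached as far as the arm can. A call with a gripper value outside its range is refused whole. The fingers move at their own pace and stop on an object; the grip force is fixed at half the most. Time passes only in rows, so rows that do not move let the fingers close. It gives the time, the measured TCP pose, the force, the opening and the grip force at its end, in the units of the state.
- robot.get_obs(): the state, without advancing time (a new reading comes with each control period).
- vision.snapshot(name): name is "side" or "top"; returns a dict with "color" (400x640x3 uint8, red, green, blue), "z_map" (400x640 float32, m along the optical axis (not along the pixel's ray), 0 where there is no reading), "fx", "fy", "cx", "cy" (pixels), "dist" ([k1, k2, p1, p2, k3] as OpenCV has them; the pictures are not rectified), "R" (3x3) and "t" (3): a world point X has camera coordinates R X + t. Camera axes: x right, y down, z forward; pixel columns grow to the right and rows downward; lengths in m; the calibration is good to about 2 mm. A picture is of the moment at which its call begins.
- robot.close_job(): hands the job in; it is judged then, once.
The state is a dict: "time": time; "joint_positions": joint angles; "qvel": joint speeds; "joint_torque": joint torques, N m; "tool_pos": TCP position; "ee_rot": TCP orientation; "wrist_force": force on the tool from outside, world axes, zero at the start; "wrist_torque": the same for the moment, N m; "width": finger opening in m; "finger_force": force on a finger pad.
Only numpy, scipy, OpenCV 4.12 (cv2) and the standard library are available. Lean on these libraries where they do the work, as an engineer would, in place of code of your own. Each camera call takes 0.05 s, during which the arm holds its last target. There are 200 camera calls.

## Working session

There is one attempt and no reset: what is moved stays moved. The work goes in short steps, Python scripts to look and compute and a shell command to move; the robot and the scene stay as the last step left them, time stands still between calls to the robot, and variables do not carry over. Pictures are saved under pics/ and viewed, at most 10 in all, crops included, and the job is handed in when it is done.

```bash
ls; mkdir -p pics
python3 - <<'E'
from bench import robot, vision
import numpy as np,cv2
for n in("top","side"):
    s=vision.snapshot(n); np.savez("/tmp/"+n,**s); cv2.imwrite(f"pics/{n}0.png",s["color"][:,:,::-1])
    print(n,s["fx"],s["cx"],s["dist"],-s["R"].T@s["t"],s["R"].round(3).tolist())
print(robot.get_obs())
E
```

```text
pics
top 364.003975754557 320.5681114110121 [-0.00161359  0.          0.          0.          0.        ] [0.39047655 0.02268642 0.98817006] [[0.006, -1.0, -0.002], [-0.986, -0.006, -0.169], [0.169, 0.003, -0.986]]
side 461.55335377871324 319.2138791756751 [-0.02633176  0.          0.          0.          0.        ] [0.31224905 0.66207359 0.92833085] [[-0.942, -0.334, -0.01], [-0.251, 0.725, -0.641], [0.222, -0.602, -0.767]]
{'time': 0.1, 'joint_positions': array([ 1.13092134e+00,  8.79134907e-02,  1.37207291e+00, -2.44754240e-05,
        1.68358515e+00, -1.03127381e-01]), 'qvel': array([-0.0001936 , -0.0027232 , -0.00574361, -0.00037711,  0.00089938,
       -0.00140584]), 'joint_torque': array([ 2.46614014e-03, -3.41256022e+01, -3.03300834e+01,  7.20470957e-02,
        3.04638769e-02, -8.75390333e-05]), 'tool_pos': array([0.18155196, 0.51866346, 0.20441883]), 'ee_rot': array([-3.13962177e+00, -1.79520822e-04,  2.80484214e+00]), 'wrist_force': array([ 0.57275686,  0.30432759, -0.62723433]), 'wrist_torque': array([ 0.04256954, -0.05936077,  0.032474  ]), 'finger_force': 0.0, 'width': 0.09398731591100644}
```

View pics/top0.png

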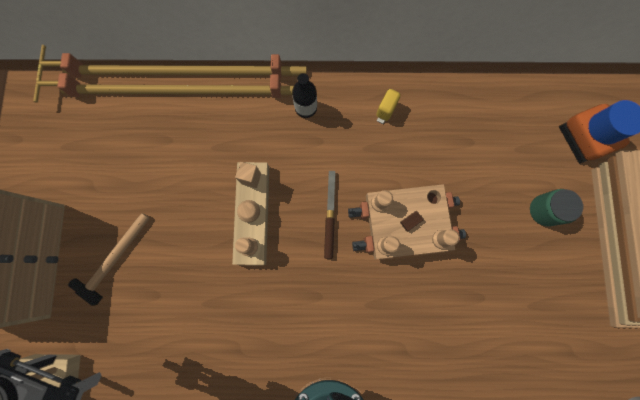

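View pics/side0.png

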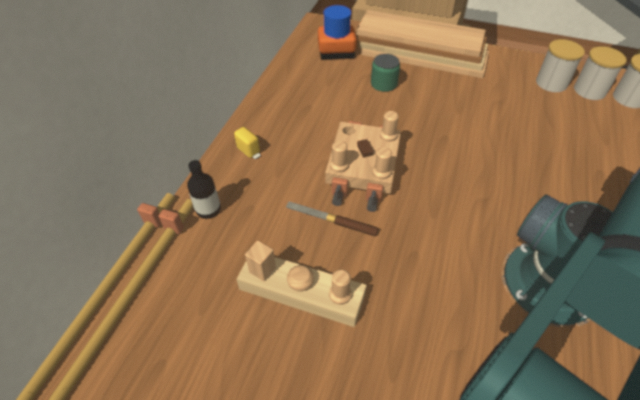

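Top view: rack at left with the square foot (247,172), bun (249,211) and turned foot (245,246). The panel's open hole is at (434,197) and its fitted feet at (381,202), (388,245) and (446,239). Side view: turned foot at (341,285), hole at (348,130).

```bash
cat > h.py <<'E'
import numpy as np,cv2
def rays(s):
    v,u=np.mgrid[0:400,0:640].astype(float)
    K=np.array([[s["fx"],0,s["cx"]],[0,s["fy"],s["cy"]],[0,0,1.]])
    p=cv2.undistortPoints(np.stack([u.ravel(),v.ravel()],1)[:,None],K,s["dist"]).reshape(400,640,2)
    return np.dstack([p,np.ones((400,640))])
def world(s):
    return (rays(s)*s["z_map"][...,None]-s["t"])@s["R"]
def plane(s,z):
    d=rays(s)@s["R"]; c=-s["R"].T@s["t"]
    return c+d*((z-c[2])/d[...,2])[...,None]
def blobs(s,zlo,zhi,box,zp=None):
    W=world(s); P=W if zp is None else plane(s,zp)
    m=(s["z_map"]>0)&(W[...,2]>zlo)&(W[...,2]<zhi)&(P[...,0]>box[0])&(P[...,0]<box[1])&(P[...,1]>box[2])&(P[...,1]<box[3])
    n,l,st,c=cv2.connectedComponentsWithStats(m.astype(np.uint8))
    for i in range(1,n):
        if st[i,4]<12: continue
        q=P[l==i]; (x,y),r=cv2.minEnclosingCircle(q[:,:2].astype(np.float32))
        print(st[i,4],"pix",c[i].round(0),"circ",round(x,4),round(y,4),"r",round(r,4),"mean",q.mean(0).round(4),"zmed",np.median(W[l==i][:,2]).round(4))
E
python3 - <<'E'
from h import *
for n in("top","side"):
    s=dict(np.load(f"/tmp/{n}.npz")); print(n,"rack tops z.12"); blobs(s,.112,.128,(.2,.6,.1,.35))
    print("bun");blobs(s,.07,.09,(.2,.6,.1,.35))
    print("fitted");blobs(s,.132,.148,(.3,.6,-.4,-.05))
    print("hole");blobs(s,.02,.060,(.3,.6,-.4,-.05),.065)
    W=world(s);m=(abs(W[...,2]-.045)<.006)&(abs(W[...,0]-.38)<.2)&(abs(W[...,1]-.2)<.13)
    print("rack",cv2.minAreaRect(W[m][:,:2].astype(np.float32)))
E
```

```text
top rack tops z.12
54 pix [246. 179.] circ 0.5994 0.2126 r 0.0209 mean [0.5959 0.2076 0.1195] zmed 0.1205
199 pix [242. 245.] circ 0.4362 0.2109 r 0.0189 mean [0.436  0.2101 0.1203] zmed 0.1206
bun
28 pix [248. 183.] circ 0.5995 0.213 r 0.0203 mean [0.5948 0.2105 0.0814] zmed 0.0823
372 pix [248. 210.] circ 0.5259 0.2105 r 0.0286 mean [0.5247 0.2094 0.0794] zmed 0.0806
22 pix [251. 248.] circ 0.4345 0.2035 r 0.017 mean [0.4315 0.1969 0.081 ] zmed 0.0809
fitted
203 pix [385. 198.] circ 0.5489 -0.1266 r 0.0192 mean [ 0.5485 -0.1259  0.14  ] zmed 0.1402
212 pix [451. 237.] circ 0.4566 -0.2791 r 0.0191 mean [ 0.4566 -0.2776  0.1398] zmed 0.1401
210 pix [391. 244.] circ 0.4405 -0.1397 r 0.0191 mean [ 0.4401 -0.139   0.1403] zmed 0.1405
hole
140 pix [433. 197.] circ 0.5661 -0.266 r 0.0177 mean [ 0.5654 -0.2651  0.065 ] zmed 0.0356
149 pix [451. 200.] circ 0.5579 -0.3089 r 0.023 mean [ 0.5582 -0.3114  0.065 ] zmed 0.0558
497 pix [364. 228.] circ 0.49 -0.1016 r 0.0824 mean [ 0.4842 -0.0853  0.065 ] zmed 0.0497
89 pix [460. 232.] circ 0.4749 -0.3233 r 0.0213 mean [ 0.4753 -0.3273  0.065 ] zme
[... 546 characters left out ...]
31  0.225  0.0798] zmed 0.0793
fitted
119 pix [391. 116.] circ 0.4542 -0.2787 r 0.0193 mean [ 0.4541 -0.2759  0.1376] zmed 0.138
145 pix [340. 146.] circ 0.5469 -0.1257 r 0.0201 mean [ 0.5462 -0.1235  0.1372] zmed 0.1375
142 pix [384. 153.] circ 0.4389 -0.1375 r 0.0199 mean [ 0.4378 -0.1369  0.1378] zmed 0.1382
hole
28 pix [355. 122.] circ 0.556 -0.3002 r 0.0179 mean [ 0.5567 -0.3014  0.065 ] zmed 0.0539
80 pix [349. 130.] circ 0.5628 -0.2646 r 0.0172 mean [ 0.5626 -0.2635  0.065 ] zmed 0.0481
797 pix [359. 185.] circ 0.4849 -0.0837 r 0.0845 mean [ 0.4807 -0.0802  0.065 ] zmed 0.0477
rack ((0.4844285547733307, 0.21072177588939667), (0.0826144739985466, 0.1909174621105194), 89.86904907226562)
```

Run:
```python
import numpy as np,cv2
a=np.load("/tmp/top.npz")["color"]; b=np.load("/tmp/side.npz")["color"]
f=lambda i,x,y:cv2.resize(i[y:y+60,x:x+60,::-1],(390,390),interpolation=cv2.INTER_NEAREST)
cv2.imwrite("pics/c1.png",np.hstack([f(a,404,168),f(b,318,100)]))
```

```text
(no output)
```

View pics/c1.png

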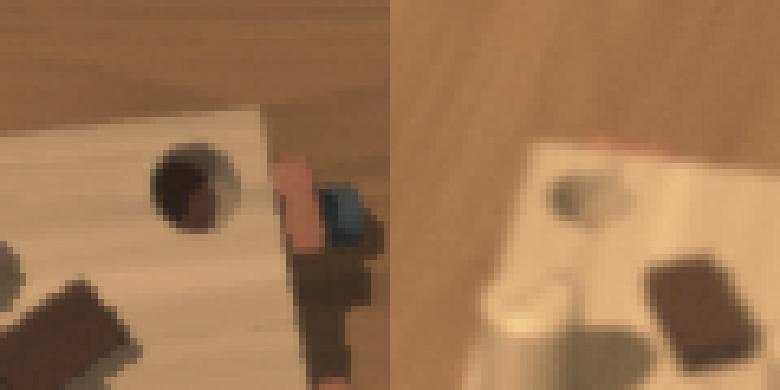

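Both views agree: the foot is at about (0.4355, 0.211). The socket is at about (0.565, -0.2655), which matches the parallelogram of the fitted feet. I'll square the gripper to world y and go above the foot.

```bash
python3 -m crank '[[0,[0,0,0],[0,0,-6.43]],[0,[0,0,0],[0,0,-6.43]],[0,[0,0,0],[0,0,-6.43]],[0,[-0.025,-0.03,0],[0,0,0]],[0,[-0.025,-0.03,0],[0,0,0]],[0,[-0.025,-0.03,0],[0,0,0]],[0,[-0.025,-0.03,0],[0,0,0]],[0,[-0.025,-0.03,0],[0,0,0]]]'
```

```text
time: 0.9
tool_pos: [0.3072, 0.3676, 0.205]
ee_rot: [-3.141, -0.0, -3.141]
wrist_force: [1.2, 0.3, 0.4]
width: 0.0943
finger_force: 0.0
```

```bash
python3 -m crank '[[0,[-0.0257,-0.0313,0],[0,0,0]],[0,[-0.0257,-0.0313,0],[0,0,0]],[0,[-0.0257,-0.0313,0],[0,0,0]],[0,[-0.0257,-0.0313,0],[0,0,0]],[0,[-0.0257,-0.0313,0],[0,0,0]],[0,[0,0,0.02],[0,0,0]],[0,[0,0,0],[0,0,0]]]'
python3 - <<'E'
from bench import robot, vision
from h import *
print(robot.get_obs()["tool_pos"])
s=vision.snapshot("side"); cv2.imwrite("pics/s1.png",cv2.resize(s["color"][180:340,200:440,::-1],(720,480)))
E
```

```text
time: 1.6
tool_pos: [0.4341, 0.211, 0.1824]
ee_rot: [-3.14, -0.006, 3.139]
wrist_force: [-0.9, -0.2, -0.4]
width: 0.0936
finger_force: 0.0
[0.43413456 0.21099442 0.18237501]
```

View pics/s1.png

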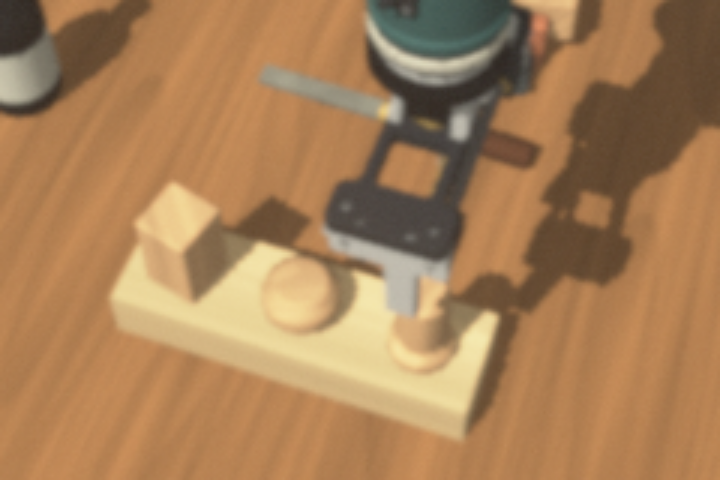

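The gripper is centred over the turned foot (crop pixel about 422,310), with the fingers either side and clear of the bun. Lower and close.

```bash
python3 -m crank '[[0,[-0.001,0,0.026],[0,0,0]],[0,[0,0,0.026],[0,0,0]],[0,[0,0,0.026],[0,0,0]],[0,[0,0,0.026],[0,0,0]],[0,[0,0,0],[0,0,0]],[1,[0,0,0],[0,0,0]],[1,[0,0,0],[0,0,0]],[1,[0,0,0],[0,0,0]]]'; python3 -m crank '[[1,[0,0,0],[0,0,0]],[1,[0,0,0],[0,0,0]],[1,[0,0,0],[0,0,0]]]'
```

```text
time: 2.45
tool_pos: [0.4374, 0.2132, 0.0836]
ee_rot: [3.14, 0.003, -3.141]
wrist_force: [-0.4, 0.6, -0.3]
width: 0.0731
finger_force: 0.0
time: 2.75
tool_pos: [0.4365, 0.2126, 0.0819]
ee_rot: [3.141, 0.001, 3.141]
wrist_force: [-0.8, 0.2, 0.1]
width: 0.0495
finger_force: 0.0
```

```bash
python3 -m crank '[[1,[0,0,0.003],[0,0,0]],[1,[0,0,0],[0,0,0]],[1,[0,0,0],[0,0,0]],[1,[0,0,0],[0,0,0]],[1,[0,0,0],[0,0,0]]]'
```

```text
time: 3.25
tool_pos: [0.436, 0.2126, 0.0782]
ee_rot: [-3.142, -0.001, 3.142]
wrist_force: [-0.1, 0.7, -0.7]
width: 0.0375
finger_force: 30.0
```

Gripped (37.5 mm, 30 N). Lift.

```bash
python3 -m crank '[[1,[0,0,-0.015],[0,0,0]],[1,[0,0,-0.025],[0,0,0]],[1,[0,0,-0.025],[0,0,0]],[1,[0,0,-0.025],[0,0,0]],[1,[0,0,-0.025],[0,0,0]],[1,[0,0,-0.025],[0,0,0]],[1,[0,0,-0.01],[0,0,0]],[1,[0,0,0],[0,0,0]]]'; python3 -m crank '[[1,[-0.005,-0.02,0],[0,0,0]],[1,[-0.01,-0.035,0],[0,0,0]],[1,[-0.01,-0.035,0],[0,0,0]],[1,[-0.01,-0.035,0],[0,0,0]],[1,[-0.01,-0.035,0],[0,0,0]],[1,[-0.01,-0.035,0],[0,0,0]],[1,[-0.01,-0.035,0],[0,0,0]],[1,[-0.01,-0.035,0],[0,0,0]]]'
```

```text
time: 4.05
tool_pos: [0.437, 0.2129, 0.23]
ee_rot: [3.14, 0.003, 3.142]
wrist_force: [-0.1, -0.2, -1.4]
width: 0.037
finger_force: 30.0
time: 4.85
tool_pos: [0.5106, -0.0537, 0.2261]
ee_rot: [3.141, -0.003, 3.141]
wrist_force: [0.5, 0.1, -0.7]
width: 0.0374
finger_force: 30.0
```

```bash
python3 -m crank '[[1,[-0.0078,-0.032,0],[0,0,0]],[1,[-0.0078,-0.032,0],[0,0,0]],[1,[-0.0078,-0.032,0],[0,0,0]],[1,[-0.0078,-0.032,0],[0,0,0]],[1,[-0.0078,-0.032,0],[0,0,0]],[1,[-0.0078,-0.032,0],[0,0,0]],[1,[-0.0078,-0.02,0],[0,0,0]],[1,[0,0,0],[0,0,0]]]'; python3 -m crank '[[1,[0,0,0.02],[0,0,0]],[1,[0,0,0.02],[0,0,0]],[1,[0,0,0],[0,0,0]],[1,[0,0,0],[0,0,0]]]'
python3 - <<'E'
from bench import robot, vision
from h import *
s=vision.snapshot("side");np.savez("/tmp/s2",**s); t=vision.snapshot("top");np.savez("/tmp/t2",**t)
print(robot.get_obs()["tool_pos"])
cv2.imwrite("pics/s2.png",np.hstack([cv2.resize(i[y:y+100,x:x+100,::-1],(400,400)) for i,x,y in((s["color"],300,70),(t["color"],385,140))]))
E
```

```text
time: 5.65
tool_pos: [0.5652, -0.2666, 0.2247]
ee_rot: [3.14, -0.005, 3.138]
wrist_force: [1.1, -0.0, -0.7]
width: 0.0372
finger_force: 30.0
time: 6.05
tool_pos: [0.5652, -0.2633, 0.1874]
ee_rot: [3.14, -0.002, -3.141]
wrist_force: [-0.3, 0.4, -0.9]
width: 0.0371
finger_force: 30.0
[ 0.56609785 -0.26406081  0.18954113]
```

View pics/s2.png

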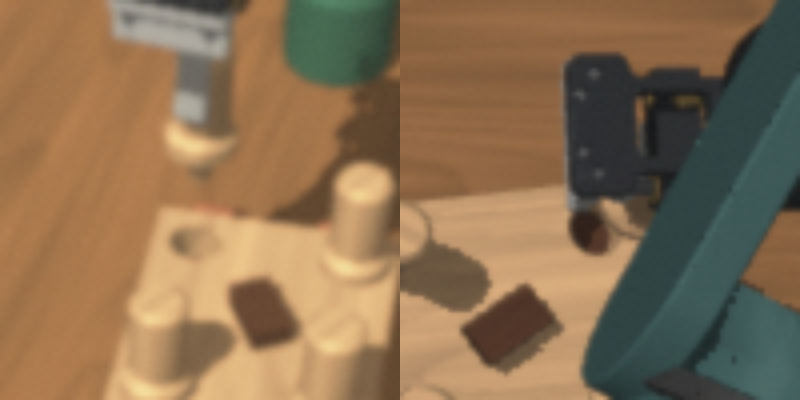

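The foot is held upright, its tip at crop (200,178) above the hole (195,242). Tip clearance is 11 mm against an error of about 2 mm, so I'll descend.

```bash
python3 -m crank '[[1,[0,0.001,0.015],[0,0,0]],[1,[0,0,0.015],[0,0,0]],[1,[0,0,0.015],[0,0,0]],[1,[0,0,0.01],[0,0,0]],[1,[0,0,0.01],[0,0,0]],[1,[0,0,0],[0,0,0]]]';  python3 - <<'E'
from bench import vision
from h import *
s=vision.snapshot("side")
cv2.imwrite("pics/s3.png",cv2.resize(s["color"][70:170,300:400,::-1],(500,500)))
E
```

```text
time: 6.75
tool_pos: [0.5647, -0.2628, 0.1208]
ee_rot: [3.139, -0.004, 3.141]
wrist_force: [0.6, -0.4, -1.6]
width: 0.0375
finger_force: 30.0
```

View pics/s3.png

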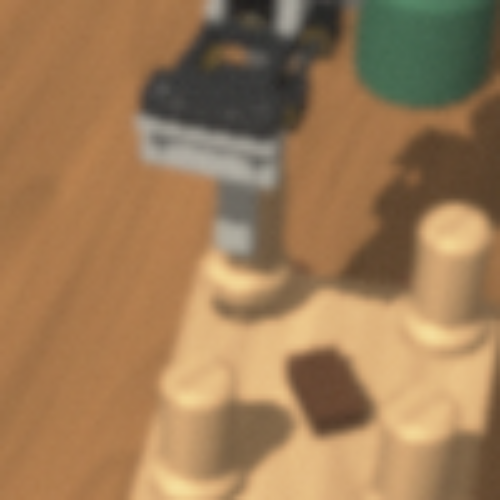

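The tenon is going into the hole (crop 245,310) with no contact force. Correct y slightly and keep lowering gently.

```bash
python3 -m crank '[[1,[0,-0.0025,0.006],[0,0,0]],[1,[0,0,0.006],[0,0,0]],[1,[0,0,0.004],[0,0,0]],[1,[0,0,0],[0,0,0]],[1,[0,0,0],[0,0,0]]]'; python3 -m crank '[[1,[0,0,0.002],[0,0,0]],[1,[0,0,0.002],[0,0,0]],[1,[0,0,0],[0,0,0]]]'
```

```text
time: 7.3
tool_pos: [0.5657, -0.2659, 0.1074]
ee_rot: [3.141, -0.0, 3.141]
wrist_force: [-0.5, 0.1, -1.6]
width: 0.0373
finger_force: 30.0
time: 7.6
tool_pos: [0.5656, -0.2658, 0.1031]
ee_rot: [3.141, -0.0, 3.142]
wrist_force: [1.1, -0.2, -0.5]
width: 0.0377
finger_force: 30.0
```

```bash
python3 -m crank '[[1,[0,0,0.002],[0,0,0]],[1,[0,0,0.002],[0,0,0]],[1,[0,0,0],[0,0,0]]]'; python3 -m crank '[[1,[0,0,0.0015],[0,0,0]],[1,[0,0,0],[0,0,0]],[1,[0,0,0],[0,0,0]]]'
```

```text
time: 7.9
tool_pos: [0.5655, -0.2658, 0.099]
ee_rot: [3.141, -0.001, 3.141]
wrist_force: [-0.1, -0.5, -1.3]
width: 0.0373
finger_force: 30.0
time: 8.2
tool_pos: [0.5659, -0.266, 0.0981]
ee_rot: [-3.141, 0.0, 3.141]
wrist_force: [-0.2, -0.6, -0.7]
width: 0.0374
finger_force: 30.0
```

```bash
python3 -m crank '[[1,[0,0,0.0015],[0,0,0]],[1,[0,0,0],[0,0,0]],[1,[0,0,0],[0,0,0]]]'; python3 -m crank '[[1,[0,0,0.001],[0,0,0]],[1,[0,0,0],[0,0,0]],[1,[0,0,0],[0,0,0]]]'
```

```text
time: 8.5
tool_pos: [0.566, -0.266, 0.0981]
ee_rot: [-3.141, 0.001, 3.142]
wrist_force: [-1.1, 1.4, 5.0]
width: 0.0372
finger_force: 30.0
time: 8.8
tool_pos: [0.566, -0.266, 0.0981]
ee_rot: [-3.141, 0.002, 3.141]
wrist_force: [-2.9, 1.3, 7.8]
width: 0.0371
finger_force: 30.0
```

The shoulder is seated: z stays at 0.098 as expected and the force is rising. Open gently and back off straight up.

```bash
python3 -m crank '[[0.4,[0,0,-0.002],[0,0,0]],[0.2,[0,0,0],[0,0,0]],[0,[0,0,0],[0,0,0]],[0,[0,0,0],[0,0,0]],[0,[0,0,0],[0,0,0]],[0,[0,0,0],[0,0,0]],[0,[0,0,0],[0,0,0]]]'; python3 -m crank '[[0,[0,0,-0.01],[0,0,0]],[0,[0,0,-0.02],[0,0,0]],[0,[0,0,-0.03],[0,0,0]],[0,[0,0,-0.03],[0,0,0]],[0,[0,0,-0.03],[0,0,0]],[0,[0,0,-0.01],[0,0,0]],[0,[0,0,0],[0,0,0]]]';python3 - <<'E'
from bench import vision
from h import *
for n in("side","top"):
    s=vision.snapshot(n); print(n); blobs(s,.132,.148,(.4,.62,-.33,-.1)); blobs(s,.112,.128,(.4,.64,.1,.3)); blobs(s,.07,.09,(.4,.64,.1,.3))
    if n=="side": cv2.imwrite("pics/s4.png",cv2.resize(s["color"][70:310,200:440,::-1],(600,600)))
E
```

```text
time: 9.5
tool_pos: [0.5657, -0.2659, 0.0973]
ee_rot: [3.141, -0.0, 3.141]
wrist_force: [0.2, -0.5, 0.4]
width: 0.0903
finger_force: 0.0
time: 10.2
tool_pos: [0.5666, -0.2664, 0.2302]
ee_rot: [-3.139, 0.004, 3.141]
wrist_force: [-0.6, 0.0, 0.4]
width: 0.094
finger_force: 0.0
side
111 pix [350. 110.] circ 0.563 -0.2633 r 0.0188 mean [ 0.5623 -0.2606  0.1381] zmed 0.1386
121 pix [391. 116.] circ 0.4533 -0.2783 r 0.02 mean [ 0.4542 -0.2756  0.1375] zmed 0.1377
140 pix [340. 146.] circ 0.5462 -0.1265 r 0.0197 mean [ 0.5459 -0.1233  0.1377] zmed 0.1381
143 pix [384. 153.] circ 0.4379 -0.1375 r 0.0197 mean [ 0.4378 -0.1366  0.1377] zmed 0.138
404 pix [259. 253.] circ 0.6139 0.2111 r 0.0295 mean [0.6128 0.2127 0.118 ] zmed 0.1182
133 pix [262. 267.] circ 0.6135 0.2119 r 0.0294 mean [0.6053 0.2239 0.08  ] zmed 0.0806
435 pix [300. 276.] circ 0.5244 0.2105 r 0.0277 mean [0.5225 0.2143 0.0774] zmed 0.0783
top
161 pix [442. 193.] circ 0.566 -0.2644 r 0.0196 mean [ 0.5608 -0.263   0.1398] zmed 0.1402
198 pix [385. 198.] circ 0.5498 -0.1269 r 0.0192 mean [ 0.5485 -0.1261  0.1401] zmed 0.1405
18 pix [444. 238.] circ 0.4553 -0.2618 r 0.0061 mean [ 0.4552 -0.2624  0.1374] zmed 0.1377
209 pix [391. 244.] circ 0.4405 -0.1402 r 0.0191 mean [ 0.4401 -0.1391  0.1402] zmed 0.1405
324 pix [246. 172.] circ 0.6159 0.2107 r 0.0291 mean [0.6147 0.2098 0.1207] zmed 0.121
49 pix [252. 180.] circ 0.615 0.2092 r 0.0289 mean [0.6041 0.2004 0.0802] zmed 0.0795
376 pix [248. 211.] circ 0.5254 0.2105 r 0.0285 mean [0.5246 0.2089 0.0794] zmed 0.0805
```

View pics/s4.png

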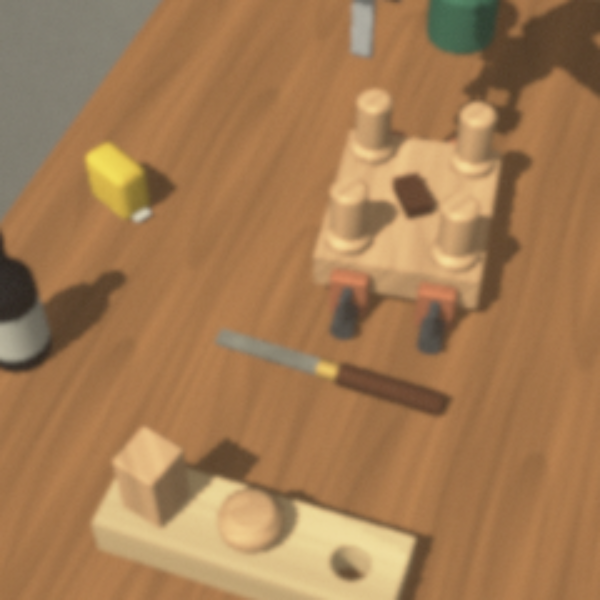

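The fourth foot stands upright at crop (373,125), level with the others, with its top at the same 0.14 m height. The square foot and bun are still in place and the gripper is clear.

```bash
python3 -c "
from bench import robot
print(robot.close_job())"
```

```text
the job is handed in; nothing more can be done
None
```

The turned foot is seated upright in the open hole and released, with the square and bun feet still in the rack; I handed the job in at about 10 s of the 42 s, and no verdict was returned.

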